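Close up the loaded polishing tub: hook in the lid, lower the clamp

ROBOT

A 6-joint arm with a two-finger parallel gripper is mounted at the origin on the work surface. World frame = base frame: x ahead of the robot, y to its left, z up, the work surface at z = 0. Lengths are in m, angles in rad, forces in N, time in s.
With the tool pointing down it reaches from about 0.275 to 0.775 m from the base axis. Payload 14.6 kg.
Tool frame: the origin (TCP) lies on the centre line of the jaws, within the pads' length; the fingertips stand 19 mm ahead of it and the grasp point (between the pads) is the TCP; z points along the fingers, y is the line along which they close (so a half turn about z gives the same grasp; the last joint's range is limited). The gripper opens to 85 mm and grips with 20 to 120 N. Pads are 22 mm wide; open, the fingers measure 114 mm over their backs; the gripper's body (76 mm by 85 mm) begins 54 mm behind the grasp point. The pads swing forward as they close: fully open they stand 13 mm farther back than shut.
Start: joints at [-1.492, 0.263, -0.048, 1.259, 0, 1.415], TCP at [0.122, -0.511, 0.25] pointing down, gripper open.
Joint ranges: [-2.65, 2.65], [-0.89, 1.7], [-1.18, 1.37], [-2.13, 2.11], [-1.35, 1.29], [-3.14, 3.14]. Speed limits (rad/s): [1.89, 1.89, 2.57, 2.79, 3.14, 3.14].

INTERFACE

Orientations are given as a unit quaternion [x, y, z, w].
In Python, from rig import sensors, vision, order gives the robot as it stands.
- The arm moves only by the tool servo_tool, never from a script. Its argument "motion" is a list of rows, each a list of 5 numbers: the opening, from 0 (shut) to 1 (fully open), then the shift along the tool's x, y, z as a fraction of full scale, then the turn about the tool's z as a fraction of full scale. A call has 1 to 12 rows; each row shifts and turns the commanded pose from where the row before left it, along the tool's axes as they then stand; what a row does not reach is not made up. Full scale, the value 1, is 0.06 m for a shift and 0.12 rad for a turn. A row lasts 1/8 s, in which the tool goes at most 62.5 mm and 10.7 degrees, less where a joint would pass 70% of its speed; a pose out of reach is approached as far as the arm can. A call with a number of a shift or a turn outside -1 to 1 is refused whole. A call with a gripper value outside its range is refused whole. The fingers move at their own pace and stop on an object; "force" is the grip in N (left out, the last holds). Time passes only in rows, so rows that do not move let the fingers close. It gives the time, the measured TCP pose, the force, the opening and the grip force at its end, in the units of the state.
- sensors.get_state(): the state, without advancing time (a new reading comes with each control period).
- vision.snapshot(name): name is "scene" or "top"; returns a dict with "frame" (400x640x3 uint8, red, green, blue), "depth" (400x640 float32, m along the optical axis (not along the pixel's ray), 0 where there is no reading), "fx", "fy", "cx", "cy" (pixels), "k1" (the pictures are not rectified: a ray, as slopes to the right and down, at radius r is drawn at 1 + k1 r^2 times it, then the intrinsics apply), "xyz" and "orientation" of the camera in the world. Camera axes: x right, y up, looking along -z (the intrinsics and any distortion apply to the point x, -y, -z); pixel columns grow to the right and rows downward; lengths in m; the calibration is good to about 2 mm. A picture is of the moment at which its call begins.
- order.job_done(): hands the job in; it is judged then, once.
The state is a dict: "t": time; "joint_pos": joint angles; "joint_velocities": joint speeds; "joint_torque": joint torques, N m; "ee_pos": TCP position; "ee_rot": TCP orientation; "force": force on the tool from outside, world axes, zero at the start; "wrist_torque": the same for the moment, N m; "finger_gap": finger opening in m; "finger_force": force on a finger pad.
Only numpy, scipy, OpenCV 4.12 (cv2) and the standard library are available. Lean on these libraries where they do the work, as an engineer would, in place of code of your own. Each camera call takes 0.05 s, during which the arm holds its last target. There are 200 camera calls.

TASK

The polishing machine's tub is loaded; close it up. Put the lid on so that its tongue is hooked in under the keeper at the tub's near end and the lid lies flat on its ledge inside the raised edges, let go of it, then swing the heavy clamp over and lower it in hand until you feel its pad rest on the lid before letting go. Do not let it drop, do not press hard, and leave the other things on the bench alone.

Things in the scene. Friction and masses are not known exactly. Their poses are not given: they have to be found in the camera images.
- tub: Bench polishing machine, fixed: grey open tub 180 mm long (x), 124 wide (y), on a black base 32 high (x -95 to 145). Origin: tub centre at bench level; x points away from the robot (yaw up to 0.3 rad), z up. The lid lies on an inner ledge 70 mm above the bench, 10 wide at the ends, 8 at the sides, in a recess x -80 to 80, y -57 to 57. Near end wall rises to 89 mm, far lip (x 80 to 90) to 84, side edges to 76.
- keeper_mouth (a point): Mouth of the slot under the keeper, tub frame (-66, 0, 76.5) mm, tub's axes. The keeper is a steel plate at the near end: x -90 to -66, y -42 to 42, underside 83, top 89 mm up; slot 13 high, 14 deep, open to +x. The far lip bars a level lid: bring it in tongue end down, tilted 8 to 18 degrees, push the tongue to -x against the end wall (tub x -80), then lower the far end.
- lid: Loose lid, 0.25 to 0.4 kg: flat aluminium plate 6 mm thick, 156 long (own x), 108 wide (y), lying on the bench. Origin: centre of its underside, z up. Its -x end is a narrower tongue (x -78 to -57, 76 wide). On top a dark wooden grip block: x -50 to 0, 22 wide (y), top 44 mm above the underside. Home: axes as the tub's, origin at x -2 to 2, y -3 to 3, z 70 mm in the tub's frame.
- lid_tongue (a point): Middle of the tongue's lower edge: lid frame (-78, 0, 0) mm.
- lid_far (a point): Middle of the lower edge of the lid's other, full-width end: lid frame (78, 0, 0) mm.
- lid_grip (a point): Point inside the lid's grip block, lid frame (-25, 0, 30) mm: 14 mm below the block's top.
- yoke (a joint): Angle (rad) of the clamp hinged at the tub's far end, a dark steel weight, 0.78 kg, 60 mm wide, with crossbar and a rubber pad below (tub x 50 to 70 when down). 1.6 to 1.75: open, past upright, staying by its weight. Below about 1.3 it falls shut unless held. Its pad (6 N/mm springy) is on a height screw left 0 to 20 mm low, so it meets the lid somewhere at 0.36 to 0: feel for it.
- yoke_hinge (a point): Point on the clamp's hinge axis (parallel to the tub's y): tub frame (130, 0, 90) mm, tub's axes.
- yoke_bar (a point): Middle of the clamp's crossbar: round steel, 12 mm thick, 84 long, parallel to the hinge axis; can be pinched from above and turns in the fingers. At clamp angle 0 it is 100 mm nearer (-x) and 50 higher than the hinge axis, i.e. tub frame (30, 0, 140) mm; as the angle grows it swings up and away on a 112 mm radius.
- jar: Bystander: white plastic jar, 64 mm across, 55 mm high; origin at its underside. Leave alone.
- hammer: Bystander: hammer, 200 mm long, lying. Leave alone.
- tray: Bystander: small yellow plastic tray 110 x 80 x 45 mm. Leave alone.
Things that resemble listed ones, but are neither listed nor needed, are in the scene too. Several things have the shape of the lid; the one meant has the colours described above.

How it is judged:
By the outcome, as a careful person would: the job done as asked, in the order asked, and still so for the second after the job is handed in, with the robot touching nothing.
It also fails if it takes over 69 s, if anything falls off the work surface, if the arm or the gripper's body presses on something with over 40 N, if the wrist force passes 120 N, or if a joint passes its speed limit or range.

## Working session

There is one attempt and no reset: what is moved stays moved. The work goes in short steps, Python scripts to look and compute and a tool call to move; the robot and the scene stay as the last step left them, time stands still between calls to the robot, and variables do not carry over. Pictures are saved under pics/ and viewed, at most 10 in all, crops included, and the job is handed in when it is done.

Besides the shell and the picture viewer there is one more tool, called as name([rows], argument=value, ...), one row to a line, values as JSON. servo_tool: Moves the arm, as the interface text tells. Shift numbers are shares of 0.06 m and turn numbers shares of 0.12 rad, none past 1 either way. Its arguments: {"type":"object","properties":{"motion":{"type":"array","items":{"type":"array","items":{"type":"number"}}},"force":{"type":"number"}},"required":["motion"]}

```bash
ls; mkdir -p pics; cat > h.py <<'E'
import numpy as np, cv2
from scipy.spatial.transform import Rotation as R
from rig import sensors, vision, order
def snap(n):
    s=vision.snapshot(n); np.savez('%s.npz'%n,**s); return s
def load(n): return dict(np.load('%s.npz'%n))
def rays(s,px):
    px=np.atleast_2d(np.float64(px)); K=np.array([[s['fx'],0,s['cx']],[0,s['fy'],s['cy']],[0,0,1.]])
    u=cv2.undistortPoints(px[:,None],K,np.array([float(s['k1']),0,0,0]))[:,0]
    return np.c_[u[:,0],-u[:,1],-np.ones(len(u))]
def plane(s,px,z):
    d=R.from_quat(s['orientation']).apply(rays(s,px)); o=np.array(s['xyz'])
    return o+d*((z-o[2])/d[:,2])[:,None]
def pts(s,px):
    px=np.atleast_2d(px).astype(int); dep=s['depth'][px[:,1],px[:,0]]
    return np.array(s['xyz'])+R.from_quat(s['orientation']).apply(rays(s,px)*dep[:,None])
def save(s,n): cv2.imwrite('pics/'+n,s['frame'][:,:,::-1])
E
python3 - <<'E'
from h import *
for n in('scene','top'):
    s=snap(n); save(s,n+'0.png'); print(n,s['xyz'],R.from_quat(s['orientation']).as_matrix().round(3).tolist(),s['fx'],s['k1'])
print(sensors.get_state())
E
```

```text
pics
scene [1.20911907 0.34980093 0.85313314] [[-0.349, -0.644, 0.681], [0.937, -0.247, 0.246], [0.009, 0.724, 0.69]] 412.62969245366304 -0.1060437202619029
top [0.37749999 0.06473564 1.33434614] [[0.025, 0.996, -0.09], [-1.0, 0.024, -0.014], [-0.012, 0.09, 0.996]] 459.7672423192786 -0.08562373276965633
{'t': 0.1, 'joint_pos': array([-1.49234743e+00,  2.63471458e-01, -4.88619154e-02,  1.25940163e+00,
        7.13512123e-06,  1.41550602e+00]), 'joint_velocities': array([-0.00024779, -0.00090696,  0.00329951, -0.00079668, -0.00019756,
       -0.00091306]), 'joint_torque': array([ 3.17185120e-03, -6.38580322e+01,  3.85062397e+01,  9.96924093e-03,
       -1.95495600e-04, -1.72342908e-05]), 'ee_pos': array([ 0.12158263, -0.51049611,  0.2498793 ]), 'ee_rot': array([ 9.93178408e-01,  1.16603728e-01,  2.15928909e-05, -4.68857268e-04]), 'force': array([-0.42562724,  0.14086216,  0.37934144]), 'wrist_torque': array([ 0.02679057,  0.02140165, -0.00252218]), 'finger_force': 0.0, 'finger_gap': 0.08534222523195284}
```

View pics/scene0.png

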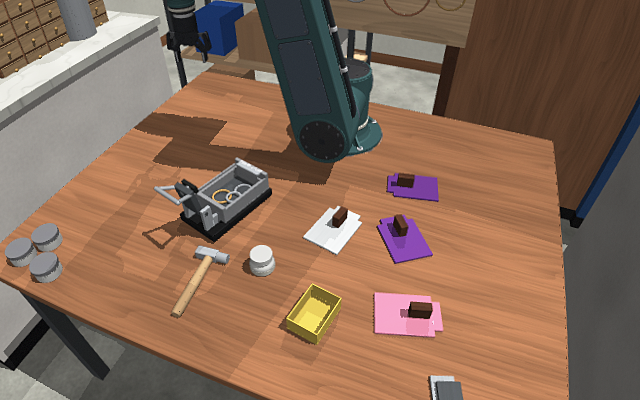

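View pics/top0.png

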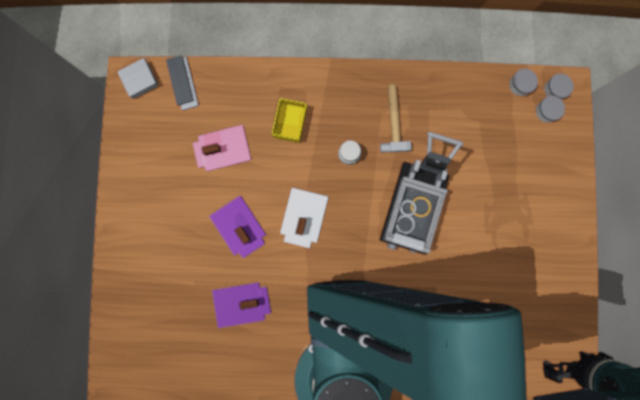

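```bash
python3 - <<'E'
from h import *
s=load('top'); H,W=400,640
g=np.stack(np.meshgrid(np.arange(W),np.arange(H)),-1).reshape(-1,2)
P=pts(s,g).reshape(H,W,3); hsv=cv2.cvtColor(s['frame'],cv2.COLOR_RGB2HSV)
# lid
m=np.zeros((H,W),np.uint8); m[170:265,265:345]=1
m=(m*((hsv[...,1]<60)&(hsv[...,2]>140))).astype(np.uint8)
print('lid z',np.median(P[m>0][:,2]), 'bench z',np.median(P[270:300,120:180,2]))
full=m.copy()
c=max(cv2.findContours(m,cv2.RETR_EXTERNAL,cv2.CHAIN_APPROX_NONE)[0],key=cv2.contourArea)
w=plane(s,c[:,0],0.006)[:,:2]
r=cv2.minAreaRect(w.astype(np.float32)); print('lid rect',r,cv2.boxPoints(r).round(4).tolist())
blk=np.zeros((H,W),bool); blk[170:265,265:345]=True
blk&=(P[...,2]>0.03)&(P[...,2]<0.06); q=g.reshape(H,W,2)[blk]
w=plane(s,q,0.044)[:,:2]; r=cv2.minAreaRect(w.astype(np.float32)); print('block',len(q),P[blk][:,2].mean(),r)
# tub
t=np.zeros((H,W),bool); t[125:265,370:475]=True
for lo,hi in((.066,.073),(.073,.080),(.0805,.0865),(.0865,.095),(.1,.25)):
    k=t&(P[...,2]>lo)&(P[...,2]<hi); q=P[k]; print(lo,hi,k.sum(),cv2.minAreaRect(q[:,:2].astype(np.float32)) if k.sum()>3 else '')
a=s['frame'][125:265,265:475,::-1]; z=np.clip(P[125:265,265:475,2]*1200,0,255).astype(np.uint8)
v=np.hstack([cv2.resize(a,None,fx=3.7,fy=3.7)])
v2=cv2.resize(cv2.applyColorMap(z[:,105:],cv2.COLORMAP_JET),None,fx=4,fy=4,interpolation=0)
cv2.imwrite('pics/c1.png',v); cv2.imwrite('pics/c2.png',v2); np.save('P.npy',P)
E
```

```text
lid z 0.006079196406963527 bench z 0.0003698403440278719
lid rect ((0.4600190818309784, 0.12736283242702484), (0.1123175173997879, 0.160393625497818), 77.38453674316406) [[0.3695000112056732, 0.09009999781847], [0.5260000228881836, 0.054999999701976776], [0.5504999756813049, 0.1647000014781952], [0.39399999380111694, 0.1996999979019165]]
block 143 0.0440926388204726 ((0.43486130237579346, 0.13273656368255615), (0.021859096363186836, 0.049736857414245605), 77.54067993164062)
0.066 0.073 486 ((0.4952501356601715, -0.19083483517169952), (0.12365070730447769, 0.22965367138385773), 74.07268524169922)
0.073 0.08 297 ((0.48952269554138184, -0.18902459740638733), (0.12338526546955109, 0.2171606719493866), 73.7896957397461)
0.0805 0.0865 198 ((0.4954071044921875, -0.19051387906074524), (0.1228451356291771, 0.22882354259490967), 73.60768127441406)
0.0865 0.095 352 ((0.496280312538147, -0.1922968626022339), (0.1218215599656105, 0.23170210421085358), 73.39617919921875)
0.1 0.25 766 ((0.6243497133255005, -0.228585883975029), (0.09702391177415848, 0.09026632457971573), 74.11593627929688)
```

View pics/c1.png

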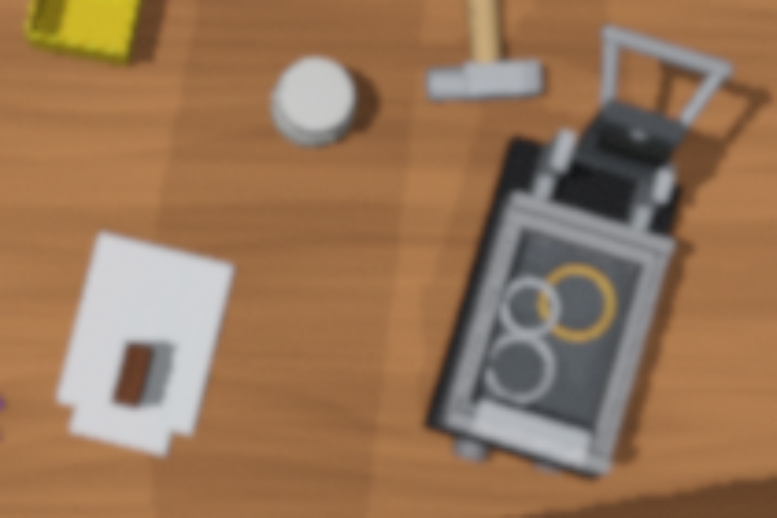

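View pics/c2.png

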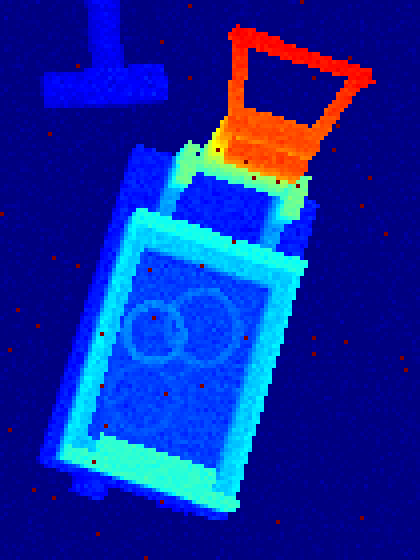

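Top view: lid lookalikes are purple (237,226), purple (241,305), pink (222,148) and bare aluminium (304,217). The crop confirms the aluminium one with the dark block, tongue toward the robot. The tub is at about (415,210), and its clamp is open at about (440,150).

servo_tool([
  [1,0.54,-0.66,0,0],
  [1,0.54,-0.66,0,0],
  [1,0.54,-0.66,0,0],
  [1,0.54,-0.66,0,0],
  [1,0.54,-0.66,0,0],
  [1,0.54,-0.66,0,0],
  [1,0.54,-0.66,0,0],
  [1,0.54,-0.66,0,0],
  [1,0.54,-0.66,0,0],
  [1,0.54,-0.66,0,0],
  [1,0.54,-0.66,0,0],
  [1,0.54,-0.66,0,0],
])

```text
t: 1.6
ee_pos: [0.3901, 0.0434, 0.2502]
ee_rot: [0.993, 0.117, 0.0, 0.0]
force: [0.4, -0.4, 0.7]
finger_gap: 0.0853
finger_force: 0.0
```

servo_tool([
  [1,0.54,-0.66,0,0],
  [1,0.54,-0.66,0,0],
  [1,0,0,0,-1],
  [1,0,0,0,-1],
  [1,0,0,0,-1],
  [1,0,0,0,-1],
  [1,0,0,0,-1],
  [1,0,0,0,-1],
  [1,0,0,0,-1],
  [1,0,0,0,-1],
  [1,0,0,0,-1],
  [1,0,0,0,-1],
])

```text
t: 3.1
ee_pos: [0.4343, 0.1337, 0.2501]
ee_rot: [0.753, 0.659, -0.0, -0.0]
force: [-0.2, 0.0, -0.4]
finger_gap: 0.0857
finger_force: 0.0
```

servo_tool([
  [1,0,0,0,-1],
  [1,0,0,0,-1],
  [1,0,0,0,-1],
  [1,0,0,0,-1],
  [1,0,0,0,-1],
  [1,0,0,0,-1],
  [1,0,0,0,-1],
  [1,0,0,0,-1],
  [1,0,0,0,-1],
  [1,0,0,0,-1],
  [1,0,0,0,-1],
  [1,0,0,0,-1],
])

```text
t: 4.6
ee_pos: [0.4343, 0.1337, 0.2501]
ee_rot: [0.132, 0.991, -0.0, -0.0]
force: [0.2, 0.2, 0.6]
finger_gap: 0.0853
finger_force: 0.0
```

```bash
cat >> h.py <<'E'
def tool():
    s=sensors.get_state(); m=R.from_quat(s['ee_rot']).as_matrix(); return s,np.array(s['ee_pos']),m,np.arctan2(m[1,0],m[0,0])
def go(target,yaw=None):
    s,p,m,y=tool(); d=m.T@(np.array(target)-p)
    print('t',round(s['t'],2),'pos',p.round(4),'yaw',round(y,4),'F',s['force'].round(1),'gap',round(s['finger_gap'],4),'ff',round(s['finger_force'],1))
    print('shift/.06',(d/.06).round(3),'turn/.12',None if yaw is None else round(-((yaw-y+np.pi)%(2*np.pi)-np.pi)/.12,2))
E
python3 - <<'E'
from h import *
P=np.load('P.npy'); Q=P[125:265,370:475].reshape(-1,3)
yaw=-.283; C=np.array([.4723,-.184])
for it in range(4):
    c,s_=np.cos(yaw),np.sin(yaw); D=Q[:,:2]-C; L=np.c_[D@[c,s_],D@[-s_,c],Q[:,2]]
    top=(L[:,2]>.071)&(L[:,2]<.095)
    def line(i,sgn,lo,hi,msk):
        o=1-i; X=[];Y=[]
        for b in np.arange(lo,hi,.004):
            k=msk&(L[:,o]>=b)&(L[:,o]<b+.004)&(abs(L[:,i])<.11)&(sgn*L[:,i]>0.03)
            if k.sum()>1: v=np.sort(sgn*L[k,i])[-1]*sgn; X.append(b+.002);Y.append(v)
        X=np.array(X);Y=np.array(Y);k=abs(Y-np.median(Y))<.006;return np.polyfit(X[k],Y[k],1)
    a=line(1,1,-.08,.07,top);b=line(1,-1,-.08,.07,top);n=line(0,-1,-.05,.05,top)
    f=line(0,1,-.02,.02,top&(L[:,2]>.079)&(L[:,0]<.1))
    print('L',a,'R',b,'near',n,'far',f)
    my=(a[1]+b[1])/2; mx=(n[1]+f[1])/2
    C=C+mx*np.array([c,s_])+my*np.array([-s_,c]); yaw+=(a[0]+b[0])/2
    print('C',C,'yaw',yaw,'width',a[1]-b[1],'len',f[1]-n[1])
k=top&(L[:,2]>.086)&(abs(L[:,0]+.078)<.02)&(abs(L[:,1])<.05);print('keeper x',np.percentile(L[k,0],[2,98]),'y',np.percentile(L[k,1],[1,99]))
k=(L[:,2]>.16)&(L[:,2]<.25);print('bar',np.median(L[k&(L[:,0]>.18)],0),np.percentile(L[k],[2,98],axis=0))
go([.4349,.1327,.12],-.22+np.pi)
E
```

```text
L [-0.00246014  0.06060952] R [ 0.00256564 -0.06070986] near [ 0.0037155  -0.08947287] far [0.05245159 0.08901308]
C [ 0.47206524 -0.18398398] yaw -0.28294725183289077 width 0.12131938300123316 len 0.1784859489243968
L [-0.00273982  0.06068326] R [ 0.00259814 -0.0606564 ] near [ 0.00376784 -0.08924293] far [0.05250203 0.089243  ]
C [ 0.47206902 -0.1839711 ] yaw -0.2830180933874194 width 0.1213396564771661 len 0.17848592948809966
L [-0.00266921  0.06066985] R [ 0.00266854 -0.06066983] near [ 0.00369754 -0.08924302] far [0.05243429 0.08924294]
C [ 0.47206898 -0.18397108] yaw -0.2830184269585273 width 0.12133967685483854 len 0.17848595547694057
L [-0.00266887  0.06066984] R [ 0.00266887 -0.06066984] near [ 0.00369721 -0.08924298] far [0.05243397 0.08924298]
C [ 0.47206898 -0.18397108] yaw -0.2830184285292111 width 0.12133967694935033 len 0.17848595559719527
keeper x [-0.08970412 -0.06632925] y [-0.04732532  0.04784945]
bar [0.19518192 0.0032554  0.18346575] [[ 0.12492346 -0.04101284  0.16239827]
 [ 0.2014279   0.04229788  0.18701933]]
t 4.6 pos [0.4343 0.1337 0.2501] yaw 2.8778 F [0.2 0.2 0.6] gap 0.0853 ff 0.0
shift/.06 [-0.015 -0.012  2.168] turn/.12 -0.37
```

servo_tool([
  [0.6,-0.02,-0.01,0.5,-0.37],
  [0.6,0,0,0.8,0],
  [0.6,0,0,0.8,0],
  [0.6,0,0,0.8,0],
  [0.6,0,0,0.5,0],
  [0.6,0,0,0.2,0],
  [0.6,0,0,0,0],
])

```text
t: 5.48
ee_pos: [0.4354, 0.1327, 0.0342]
ee_rot: [0.112, 0.994, -0.0, -0.0]
force: [-0.1, -0.2, 0.5]
finger_gap: 0.0512
finger_force: 0.0
```

```bash
python3 - <<'E'
from h import *
go([.4349,.1327,.034],-.22+np.pi)
s=snap('scene'); save(s,'s1.png')
s=snap('top')
E
```

```text
t 5.47 pos [0.4354 0.1327 0.0342] yaw 2.9181 F [-0.1 -0.2  0.5] gap 0.0512 ff 0.0
shift/.06 [ 0.007 -0.002  0.004] turn/.12 -0.03
```

servo_tool([
  [0,0,0,0,0],
  [0,0,0,0,0],
  [0,0,0,0,0],
  [0,0,0,0,0],
  [0,0,0,-0.1,0],
  [0,0,0,-0.3,0],
  [0,0,0,-0.6,0],
  [0,0,0,-0.6,0],
  [0,0,0,-0.6,0],
  [0,0,0,-0.2,0],
  [0,0,0,0,0],
], force=50)

```text
t: 6.95
ee_pos: [0.4355, 0.1328, 0.1782]
ee_rot: [0.111, 0.994, 0.0, 0.0]
force: [0.6, -0.1, -3.4]
finger_gap: 0.0211
finger_force: 49.4
```

```bash
cat >> h.py <<'E'
TC=np.array([.4721,-.1840]); TY=-.283
def tub(x,y,z): 
    c,s=np.cos(TY),np.sin(TY); return np.array([TC[0]+c*x-s*y,TC[1]+s*x+c*y,z])
def intub(p):
    c,s=np.cos(TY),np.sin(TY); d=np.array(p[:2])-TC; return np.array([c*d[0]+s*d[1],-s*d[0]+c*d[1],p[2]])
def lidtilt(n='scene',yaw=None):
    """plane fit to bright plate pixels near the tool"""
    s=snap(n); _,p,m,y=tool(); g=np.stack(np.meshgrid(np.arange(640),np.arange(400)),-1).reshape(-1,2)
    hsv=cv2.cvtColor(s['frame'],cv2.COLOR_RGB2HSV).reshape(-1,3)
    Q=pts(s,g); a=TY if yaw is None else yaw; c,t=np.cos(a),np.sin(a)
    L=np.c_[(Q-p)[:,0]*c+(Q-p)[:,1]*t,-(Q-p)[:,0]*t+(Q-p)[:,1]*c,Q[:,2]]
    k=(hsv[:,1]<40)&(hsv[:,2]>130)&(abs(L[:,1])<.05)&(L[:,0]>.03)&(L[:,0]<.098)&(L[:,2]<p[2]+.02)&(L[:,2]>p[2]-.045)
    X=L[k]; 
    for _ in range(3):
        co=np.linalg.lstsq(np.c_[X[:,:2],np.ones(len(X))],X[:,2],rcond=None)[0]; r=X[:,2]-np.c_[X[:,:2],np.ones(len(X))]@co; X=X[abs(r)<.004]
    print(n,'n',len(X),'pitch deg',np.degrees(np.arctan(co[0])).round(2),'roll',np.degrees(np.arctan(co[1])).round(2),'top at grip minus tcp',(co[2]-p[2]).round(4),'x ext',np.percentile(X[:,0],[1,99]).round(4),'y ext',np.percentile(X[:,1],[1,99]).round(4))
    return s
E
python3 - <<'E'
from h import *
go(tub(-.173,0,.175),TY+np.pi)
lidtilt('scene',-.2235); lidtilt('top',-.2235)
E
```

```text
t 6.95 pos [0.4355 0.1328 0.1782] yaw 2.9182 F [ 0.6 -0.1 -3.4] gap 0.0211 ff 49.4
shift/.06 [ 1.114 -4.842  0.051] turn/.12 0.5
scene n 738 pitch deg -0.05 roll 0.05 top at grip minus tcp -0.0283 x ext [0.0315 0.0974] y ext [-0.0491  0.0485]
top n 83 pitch deg -0.16 roll 0.64 top at grip minus tcp -0.0283 x ext [0.0493 0.0978] y ext [-0.05   -0.0314]
```

servo_tool([
  [0,0.11,-0.48,0,0],
  [0,0.11,-0.48,0,0],
  [0,0.11,-0.48,0,0],
  [0,0.11,-0.48,0,0],
  [0,0.11,-0.48,0,0],
  [0,0.11,-0.48,0,0],
  [0,0.11,-0.48,0,0],
  [0,0.11,-0.48,0,0],
  [0,0.11,-0.48,0,0],
  [0,0.11,-0.48,0,0],
  [0,0,0,0,0.5],
  [0,0,0,0,0],
])

```text
t: 8.55
ee_pos: [0.3067, -0.1333, 0.1774]
ee_rot: [0.141, 0.99, 0.0, -0.001]
force: [0.5, -0.0, -3.1]
finger_gap: 0.0211
finger_force: 50.0
```

```bash
python3 - <<'E'
from h import *
go(tub(-.173,0,.089+.036),TY+np.pi)
lidtilt('scene');s=lidtilt('top')
E
```

```text
t 8.55 pos [ 0.3067 -0.1333  0.1774] yaw 2.8577 F [ 0.5 -0.  -3.1] gap 0.0211 ff 50.0
shift/.06 [-0.001 -0.043  0.873] turn/.12 -0.01
scene n 477 pitch deg -0.16 roll 1.27 top at grip minus tcp -0.0299 x ext [0.0312 0.097 ] y ext [-0.049   0.0493]
top n 745 pitch deg -0.22 roll 0.05 top at grip minus tcp -0.0294 x ext [0.0313 0.0975] y ext [-0.0458  0.049 ]
```

servo_tool([
  [0,0,-0.04,0.4,0],
  [0,0,0,0.4,0],
  [0,0,0,0.07,0],
  [0,0,0,0.05,0],
  [0,0,0,0.05,0],
  [0,0,0,0.05,0],
  [0,0,0,0,0],
])

```text
t: 9.52
ee_pos: [0.3068, -0.1358, 0.1178]
ee_rot: [0.141, 0.99, -0.0, 0.0]
force: [-3.8, 1.5, 5.0]
finger_gap: 0.021
finger_force: 51.5
```

```bash
python3 - <<'E'
from h import *
go(tub(-.173,0,.107),TY+np.pi)
s=lidtilt('top')
E
```

```text
t 9.53 pos [ 0.3068 -0.1358  0.1178] yaw 2.8588 F [-3.8  1.5  5. ] gap 0.021 ff 51.5
shift/.06 [ 0.014 -0.001  0.18 ] turn/.12 0.0
top n 648 pitch deg 3.92 roll 0.36 top at grip minus tcp -0.0288 x ext [0.0317 0.0974] y ext [-0.0444  0.0497]
```

Pivoting as planned with about 8 N. Continue.

servo_tool([
  [0,0,0,0.05,0],
  [0,0,0,0.05,0],
  [0,0,0,0.05,0],
  [0,0,0,0.05,0],
  [0,0,0,0,0],
])

```text
t: 10.2
ee_pos: [0.3062, -0.1356, 0.1054]
ee_rot: [0.141, 0.99, -0.0, -0.0]
force: [-5.8, 0.5, 3.0]
finger_gap: 0.0212
finger_force: 52.8
```

```bash
python3 - <<'E'
from h import *
go(tub(-.173,0,.104),TY+np.pi)
s=lidtilt('top')
E
```

```text
t 10.2 pos [ 0.3062 -0.1356  0.1054] yaw 2.8585 F [-5.8  0.5  3. ] gap 0.0212 ff 52.8
shift/.06 [ 0.004 -0.003  0.023] turn/.12 -0.0
top n 614 pitch deg 12.63 roll 0.04 top at grip minus tcp -0.0291 x ext [0.0315 0.0974] y ext [-0.0414  0.0494]
```

servo_tool([
  [0,0.1,0,-0.3,0],
  [0,0,0,-0.5,0],
  [0,-0.1,0,-0.4,0],
  [0,-0.5,0,0,0],
  [0,-0.7,0,0,0],
  [0,-0.7,0,0,0],
  [0,-0.5,0,0,0],
  [0,-0.2,0,0,0],
  [0,0,0,0,0],
])

```text
t: 11.38
ee_pos: [0.4564, -0.1793, 0.1771]
ee_rot: [0.141, 0.99, 0.0, -0.0]
force: [-0.5, 0.6, -2.5]
finger_gap: 0.0214
finger_force: 51.8
```

```bash
python3 - <<'E'
from h import *
go(tub(-.016,0,.117),TY+np.pi); print(intub(tool()[1]))
s=lidtilt('top'); s=lidtilt('scene'); 
# measure lid y centre / far edge in tub frame from top image, white plate
s=load('top'); g=np.stack(np.meshgrid(np.arange(640),np.arange(400)),-1).reshape(-1,2); Q=pts(s,g); hsv=cv2.cvtColor(s['frame'],cv2.COLOR_RGB2HSV).reshape(-1,3)
L=np.array([intub(q) for q in Q[(Q[:,2]>.1)&(Q[:,2]<.2)&(hsv[:,1]<40)&(hsv[:,2]>130)]])
for a in np.arange(.03,.09,.01):
    k=abs(L[:,0]-a)<.005; k&=(abs(L[:,1])<.08); print(a,L[k,1].min().round(4),L[k,1].max().round(4),L[k,2].mean().round(4))
save(s,'t2.png'); cv2.imwrite('pics/t2c.png',cv2.resize(s['frame'][120:270,350:500,::-1],None,fx=4,fy=4))
E
```

```text
t 11.38 pos [ 0.4564 -0.1793  0.1771] yaw 2.8586 F [-0.5  0.6 -2.5] gap 0.0214 ff 51.8
shift/.06 [-0.008 -0.002  1.001] turn/.12 0.0
[-1.64387933e-02  1.36417019e-04  1.77070511e-01]
top n 496 pitch deg 12.5 roll 0.12 top at grip minus tcp -0.0296 x ext [0.031  0.0975] y ext [-0.009   0.0492]
scene n 487 pitch deg 12.33 roll 1.53 top at grip minus tcp -0.0297 x ext [0.0311 0.0972] y ext [-0.0485  0.0492]
0.03 0.0042 0.0542 0.1579
0.04 0.0016 0.0538 0.1606
0.05 -0.0083 0.0543 0.162
0.060000000000000005 -0.0109 0.055 0.1643
0.07 -0.012 0.0544 0.1672
0.08000000000000002 -0.0089 0.0544 0.1692
```

View pics/t2c.png

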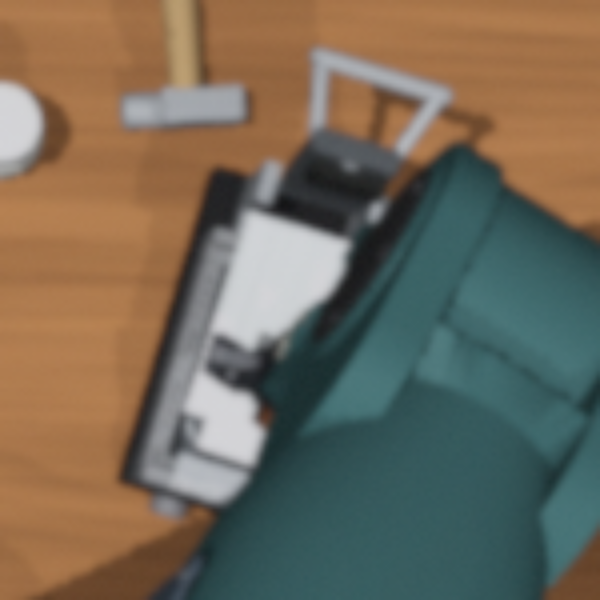

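The held lid, tilted 12.5°, hovers over the tub (crop about 280,300). It is lined up with the tub and clear of the open clamp.

servo_tool([
  [0,0,0,0.4,0],
  [0,0,0,0.35,0],
  [0,0,0,0.15,0],
  [0,0,0,0.1,0],
  [0,0,0,0,0],
])

```text
t: 12.1
ee_pos: [0.4563, -0.1794, 0.1173]
ee_rot: [0.141, 0.99, -0.0, 0.0]
force: [-0.2, -0.1, -2.4]
finger_gap: 0.0211
finger_force: 51.7
```

```bash
python3 - <<'E'
from h import *
go(tub(-.036,0,.117),TY+np.pi); print(intub(tool()[1]))
s=lidtilt('scene'); 
E
```

```text
t 12.1 pos [ 0.4563 -0.1794  0.1173] yaw 2.8581 F [-0.2 -0.1 -2.4] gap 0.0211 ff 51.7
shift/.06 [ 0.325 -0.     0.005] turn/.12 -0.0
[-1.64795193e-02  7.50975192e-06  1.17315157e-01]
scene n 495 pitch deg 12.52 roll -0.14 top at grip minus tcp -0.0287 x ext [0.0315 0.0971] y ext [-0.0488  0.049 ]
```

servo_tool([
  [0,0.08,0,0,0],
  [0,0.08,0,0,0],
  [0,0.07,0,0,0],
  [0,0.05,0,0,0],
  [0,0,0,0,0],
])

```text
t: 12.78
ee_pos: [0.4405, -0.1747, 0.1173]
ee_rot: [0.141, 0.99, -0.0, 0.0]
force: [2.0, 0.6, -1.7]
finger_gap: 0.0212
finger_force: 51.7
```

servo_tool([
  [0,0.03,0,0,0],
  [0,0.03,0,0,0],
  [0,0,0,0,0],
])

```text
t: 13.15
ee_pos: [0.4396, -0.1746, 0.1181]
ee_rot: [0.141, 0.99, -0.0, 0.003]
force: [14.4, -0.5, -2.1]
finger_gap: 0.0211
finger_force: 51.8
```

```bash
python3 - <<'E'
from h import *
go(tub(-.036,0,.115),TY+np.pi); print(intub(tool()[1]))
s=lidtilt('scene'); 
E
```

```text
t 13.15 pos [ 0.4396 -0.1746  0.1181] yaw 2.8584 F [14.4 -0.5 -2.1] gap 0.0211 ff 51.8
shift/.06 [0.036 0.001 0.051] turn/.12 -0.0
[-3.38727880e-02 -3.97978330e-05  1.18099594e-01]
scene n 481 pitch deg 13.26 roll -0.1 top at grip minus tcp -0.0281 x ext [0.031  0.0974] y ext [-0.0486  0.0483]
```

servo_tool([
  [0,-0.03,0,0.03,0],
  [0,0,0,0.03,0],
  [0,0,0,0,0],
])

```text
t: 13.58
ee_pos: [0.4407, -0.1751, 0.1148]
ee_rot: [0.141, 0.99, -0.001, 0.002]
force: [8.0, -0.1, 10.0]
finger_gap: 0.0214
finger_force: 53.8
```

servo_tool([
  [0,-0.025,0,0.03,0],
  [0,-0.025,0,0.03,0],
  [0,-0.025,0,0.03,0],
  [0,0,0,0,0],
])

```text
t: 14.08
ee_pos: [0.4448, -0.1763, 0.1092]
ee_rot: [0.141, 0.99, -0.001, 0.002]
force: [5.3, -1.1, 8.6]
finger_gap: 0.0211
finger_force: 54.1
```

```bash
python3 - <<'E'
from h import *
go(tub(-.025,0,.104),TY+np.pi); print(intub(tool()[1]))
s=lidtilt('scene'); 
E
```

```text
t 14.07 pos [ 0.4448 -0.1763  0.1092] yaw 2.8584 F [ 5.3 -1.1  8.6] gap 0.0211 ff 54.1
shift/.06 [-0.056  0.004  0.087] turn/.12 -0.0
[-0.02838444 -0.00022637  0.10922616]
scene n 531 pitch deg 5.9 roll -0.15 top at grip minus tcp -0.0276 x ext [0.031  0.0975] y ext [-0.0489  0.0488]
```

servo_tool([
  [0,-0.02,0,0.03,0],
  [0,-0.02,0,0.03,0],
  [0,-0.02,0,0.02,0],
  [0,0,0,0.02,0],
  [0,0,0,0,0],
])

```text
t: 14.75
ee_pos: [0.4482, -0.1773, 0.1035]
ee_rot: [0.141, 0.99, -0.001, 0.002]
force: [6.4, -0.5, 12.5]
finger_gap: 0.021
finger_force: 55.3
```

```bash
python3 - <<'E'
from h import *
go(tub(-.025,0,.104),TY+np.pi); print(intub(tool()[1]))
s=lidtilt('scene'); save(s,'s2.png'); cv2.imwrite('pics/s2c.png',cv2.resize(s['frame'][130:260,130:310,::-1],None,fx=4,fy=4))
E
```

```text
t 14.75 pos [ 0.4482 -0.1773  0.1035] yaw 2.8583 F [ 6.4 -0.5 12.5] gap 0.021 ff 55.3
shift/.06 [ 0.003  0.004 -0.009] turn/.12 -0.0
[-0.02479739 -0.00023814  0.10345688]
scene n 579 pitch deg -0.27 roll -0.17 top at grip minus tcp -0.0268 x ext [0.0308 0.0972] y ext [-0.0494  0.0494]
```

View pics/s2c.png

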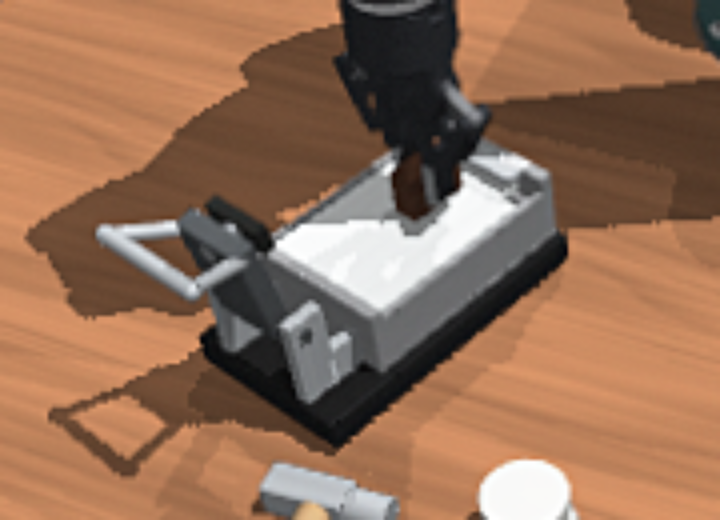

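The lid looks flat inside the raised edges (crop about 390,250), with its tongue under the keeper. Ease off and release.

servo_tool([
  [0,-0.02,0,-0.02,0],
  [0,-0.02,0,-0.02,0],
  [0,0,0,0,0],
  [0.5,0,0,0,0],
  [0.5,0,0,0,0],
  [0.5,0,0,0,0],
  [0.5,0,0,-0.1,0],
  [0.5,0,0,-0.4,0],
  [0.5,0,0,-0.7,0],
  [0.5,0,0,-0.8,0],
  [0.5,0,0,-0.8,0],
  [0.5,0,0,0,0],
])

```text
t: 16.3
ee_pos: [0.4497, -0.1777, 0.276]
ee_rot: [0.141, 0.99, -0.001, 0.003]
force: [0.3, 0.1, -0.4]
finger_gap: 0.0427
finger_force: 0.0
```

```bash
python3 - <<'E'
from h import *
st=tool(); print(intub(st[1]),st[3],st[0]['joint_pos'].round(3))
for n in('scene','top'):
    s=snap(n); g=np.stack(np.meshgrid(np.arange(640),np.arange(400)),-1).reshape(-1,2); Q=pts(s,g)
    D=Q[:,:2]-TC;c,t=np.cos(TY),np.sin(TY);L=np.c_[D@[c,t],D@[-t,c],Q[:,2]]
    k=(abs(L[:,0]-.04)<.035)&(abs(L[:,1])<.048)&(abs(L[:,2]-.076)<.02)
    X=L[k];co=np.linalg.lstsq(np.c_[X[:,:2],np.ones(len(X))],X[:,2],rcond=None)[0];print(n,k.sum(),'lid slopes',np.degrees(co[:2]).round(2),'z',co[2].round(4))
    k=(L[:,2]>.172)&(L[:,2]<.2)&(L[:,0]>.15)&(L[:,0]<.22)&(abs(L[:,1])<.05); B=L[k]
    hi=B[B[:,0]>.185]; print('bar',len(hi),np.median(hi,0).round(4),np.percentile(hi,[3,97],axis=0).round(4).tolist())
    k=(abs(L[:,1])<.04)&(L[:,0]>.09)&(L[:,0]<.24)&(L[:,2]>.1)&(L[:,2]<.22)
    for z in np.arange(.1,.2,.01):
        q=L[k&(abs(L[:,2]-z)<.005)]; 
        if len(q): print(round(z,3),len(q),np.percentile(q[:,0],[3,97]).round(3),np.percentile(q[:,1],[3,97]).round(3))
E
```

```text
[-2.33023129e-02 -2.06623879e-04  2.75964628e-01] 2.8582630195415075 [-0.545  0.181 -0.09   1.295  0.    -0.262]
scene 572 lid slopes [-0.16 -0.04] z 0.0765
bar 160 [0.1985 0.0071 0.1842] [[0.1871, -0.0398, 0.1771], [0.2031, 0.0452, 0.1874]]
0.1 42 [0.115 0.147] [-0.022  0.039]
0.11 39 [0.132 0.148] [-0.021  0.03 ]
0.12 34 [0.133 0.15 ] [-0.014  0.028]
0.13 33 [0.136 0.152] [-0.023  0.028]
0.14 30 [0.138 0.153] [-0.028  0.029]
0.15 43 [0.124 0.155] [-0.023  0.029]
0.16 66 [0.125 0.159] [-0.027  0.029]
0.17 241 [0.126 0.178] [-0.032  0.035]
0.18 100 [0.176 0.203] [-0.038  0.039]
0.19 50 [0.194 0.202] [-0.037  0.039]
top 529 lid slopes [0.03 0.19] z 0.0759
bar 184 [0.1955 0.0035 0.1838] [[0.1862, -0.0435, 0.177], [0.2028, 0.0449, 0.1885]]
0.1 46 [0.114 0.139] [-0.039  0.039]
0.11 49 [0.122 0.139] [-0.038  0.037]
0.12 12 [0.129 0.145] [-0.016  0.031]
0.13 9 [0.132 0.138] [0.023 0.031]
0.14 6 [0.135 0.151] [0.025 0.031]
0.15 19 [0.122 0.15 ] [-0.017  0.031]
0.16 65 [0.123 0.159] [-0.027  0.031]
0.17 319 [0.125 0.177] [-0.032  0.035]
0.18 130 [0.143 0.203] [-0.038  0.039]
0.19 51 [0.192 0.2  ] [-0.036  0.038]
```

servo_tool([
  [0.3,-0.4,0,0,0],
  [0.3,-0.65,0,0,0],
  [0.3,-0.65,0,0,0],
  [0.3,-0.65,0,0,0],
  [0.3,-0.65,0,0,0],
  [0.3,-0.65,0,0,0],
  [0.3,0,0,0,1],
  [0.3,0,0,0,1],
  [0.3,0,0,0,1],
  [0.3,0,0,0,1],
  [0.3,0,0,0,1],
  [0.3,0,0,0,1],
])

```text
t: 17.9
ee_pos: [0.6585, -0.2382, 0.271]
ee_rot: [0.483, 0.876, -0.0, -0.001]
force: [0.2, -0.5, -0.2]
finger_gap: 0.026
finger_force: 0.0
```

servo_tool([
  [0.3,0,0,0,1],
  [0.3,0,0,0,1],
  [0.3,0,0,0,1],
  [0.3,0,0,0,1],
  [0.3,0,0,0,1],
  [0.3,0,0,0,1],
  [0.3,0,0,0,1],
  [0.3,0,0,0,0.1],
  [0.3,0,0,0,0],
])

```text
t: 19.02
ee_pos: [0.6587, -0.2383, 0.2718]
ee_rot: [0.8, 0.601, -0.0, -0.0]
force: [-0.5, 0.1, -0.6]
finger_gap: 0.0257
finger_force: 0.0
```

```bash
python3 - <<'E'
from h import *
go(tub(.196,0,.194),TY-np.pi/2); print(intub(tool()[1]))
s=snap('scene'); g=np.stack(np.meshgrid(np.arange(640),np.arange(400)),-1).reshape(-1,2); Q=pts(s,g)
D=Q[:,:2]-TC;c,t=np.cos(TY),np.sin(TY);L=np.c_[D@[c,t],D@[-t,c],Q[:,2]]
k=(abs(L[:,1])<.012)&(L[:,0]>.1)&(L[:,0]<.22)&(L[:,2]>.14)&(L[:,2]<.35)
B=L[k]; B=B[np.argsort(B[:,0])]
for x in np.arange(.12,.21,.006):
    q=B[abs(B[:,0]-x)<.003]; q=q[q[:,2]<.21]
    if len(q): print(x.round(3),len(q),q[:,2].min().round(4),q[:,2].max().round(4))
f=L[(abs(L[:,0]-.196)<.06)&(abs(L[:,1])<.03)&(L[:,2]>.225)]; print('finger low z',np.sort(f[:,2])[:5])
cv2.imwrite('pics/s3c.png',cv2.resize(s['frame'][80:230,110:310,::-1],None,fx=3.9,fy=3.9))
E
```

```text
t 19.02 pos [ 0.6587 -0.2383  0.2718] yaw 1.2885 F [-0.5  0.1 -0.6] gap 0.0257 ff 0.0
shift/.06 [0.    0.029 1.297] turn/.12 -26.17
[ 1.94342825e-01 -3.93522609e-05  2.71827921e-01]
0.126 9 0.168 0.1747
0.132 21 0.1559 0.1741
0.138 9 0.165 0.1738
0.144 10 0.1706 0.1725
0.15 20 0.1674 0.1731
0.156 35 0.1425 0.1719
0.192 7 0.181 0.1878
0.198 21 0.1817 0.1877
0.204 9 0.1792 0.1839
finger low z [0.25192685 0.25252819 0.25320904 0.25366655 0.25396932]
```

View pics/s3c.png

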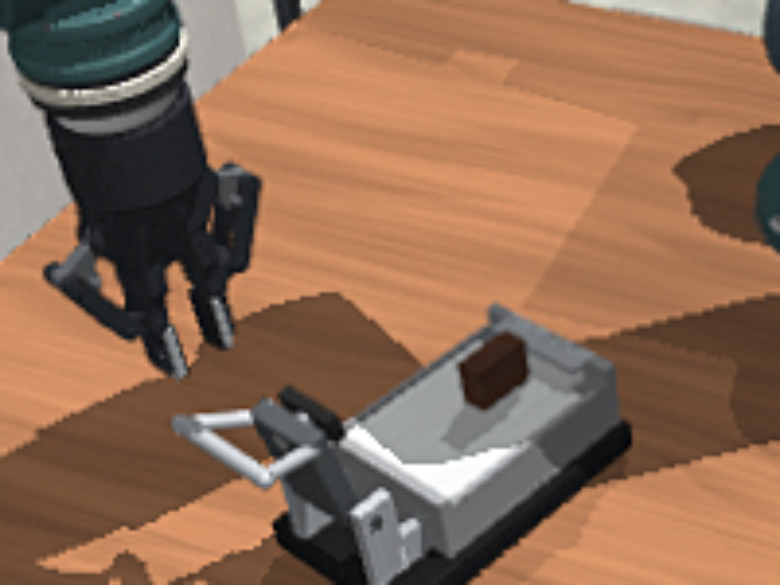

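The fingers (crop about 175,350) are above the bar (180,425 to 265,475), and there is free space between the bar and the weight.

servo_tool([
  [0.3,0,0.04,0.3,0],
  [0.3,0,0,0.5,0],
  [0.3,0,0,0.4,0],
  [0.3,0,0,0.16,0],
  [0.3,0,0,0,0],
  [0,0,0,0,0],
  [0,0,0,0,0],
  [0,0,0,0,0],
], force=40)

```text
t: 20.08
ee_pos: [0.6615, -0.2392, 0.192]
ee_rot: [0.8, 0.6, 0.0, 0.001]
force: [-1.8, 0.1, 6.7]
finger_gap: 0.0102
finger_force: 39.5
```

```bash
cat >> h.py <<'E'
H=np.array([.132,.090]); OFF=.008
def ang(p):  # clamp angle from tcp
    q=intub(p); return np.radians(153.435)-np.arctan2(q[2]-OFF-H[1],q[0]-H[0]), np.hypot(q[2]-OFF-H[1],q[0]-H[0])
E
python3 - <<'E'
from h import *
go(tub(.197,0,.19)); p=tool()[1]; print(intub(p),ang(p))
E
```

```text
t 20.07 pos [ 0.6615 -0.2392  0.192 ] yaw 1.2863 F [-1.8  0.1  6.7] gap 0.0102 ff 39.5
shift/.06 [ 0.001 -0.004  0.033] turn/.12 None
[ 1.97226034e-01 -8.17948417e-05  1.91963169e-01] (np.float64(1.7139493762604536), np.float64(0.11438318365794062))
```

```bash
python3 - <<'E'
import numpy as np
a=np.radians(np.r_[np.linspace(54.7,121.9,13),np.linspace(121.9,131,5)[1:]])
x=112*np.cos(a);z=112*np.sin(a)
for i,(u,v) in enumerate(zip(np.diff(x)/60,-np.diff(z)/60)): print(round(u,2),round(v,2),end=' | ')
E
```

```text
-0.15 -0.1 | -0.16 -0.08 | -0.17 -0.07 | -0.18 -0.05 | -0.18 -0.03 | -0.18 -0.01 | -0.18 0.0 | -0.18 0.02 | -0.18 0.04 | -0.17 0.06 | -0.17 0.07 | -0.16 0.09 | -0.06 0.04 | -0.06 0.04 | -0.06 0.05 | -0.06 0.05 |
```

servo_tool([
  [0,0,-0.15,-0.1,0],
  [0,0,-0.16,-0.08,0],
  [0,0,-0.17,-0.07,0],
  [0,0,-0.18,-0.05,0],
  [0,0,-0.18,-0.03,0],
  [0,0,-0.18,-0.01,0],
  [0,0,0,0,0],
])

```text
t: 20.95
ee_pos: [0.603, -0.2223, 0.2135]
ee_rot: [0.8, 0.6, 0.001, 0.002]
force: [1.4, -0.5, 12.4]
finger_gap: 0.0102
finger_force: 43.3
```

```bash
python3 - <<'E'
from h import *
import h
h.OFF=.010
go(tub(.132+.112*np.cos(np.radians(88.3)),0,.100+.112*np.sin(np.radians(88.3)))); p=tool()[1]; print(intub(p),ang(p))
s=snap('scene');cv2.imwrite('pics/s4c.png',cv2.resize(s['frame'][80:230,110:310,::-1],None,fx=3.9,fy=3.9))
E
```

```text
t 20.95 pos [ 0.603  -0.2223  0.2135] yaw 1.2862 F [ 1.4 -0.5 12.4] gap 0.0102 ff 43.3
shift/.06 [ 0.003 -0.017  0.025] turn/.12 None
[ 1.36329712e-01 -2.00434370e-04  2.13455876e-01] (np.float64(1.1452931811509086), np.float64(0.11353846150302996))
```

View pics/s4c.png

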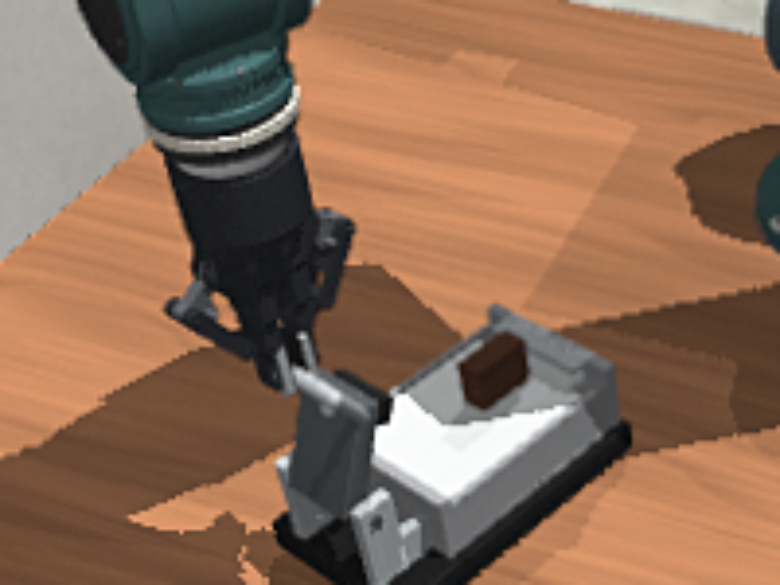

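The clamp is near upright with its bar held in the fingers (crop about 310,380). Continue along the arc, easing up by 1.5 mm.

servo_tool([
  [0,0,-0.16,-0.03,0],
  [0,0,-0.18,0.02,0],
  [0,0,-0.18,0.04,0],
  [0,0,-0.17,0.06,0],
  [0,0,-0.17,0.07,0],
  [0,0,-0.16,0.09,0],
  [0,0,0,0,0],
])

```text
t: 21.88
ee_pos: [0.5419, -0.2044, 0.1959]
ee_rot: [0.8, 0.599, -0.001, -0.001]
force: [-8.6, -3.5, 6.3]
finger_gap: 0.01
finger_force: 44.6
```

```bash
python3 - <<'E'
from h import *
import h
h.OFF=.010
a=np.radians(121.9);go(tub(.132+.112*np.cos(a),0,.100+.112*np.sin(a))); p=tool()[1]; print(intub(p),ang(p),tool()[0]['wrist_torque'])
E
```

```text
t 21.88 pos [ 0.5419 -0.2044  0.1959] yaw 1.2857 F [-8.6 -3.5  6.3] gap 0.01 ff 44.6
shift/.06 [0.001 0.001 0.013] turn/.12 None
[ 7.27582417e-02 -7.71152484e-05  1.95851544e-01] (np.float64(0.5535582941303114), np.float64(0.11268142876967041)) [-0.55235813  1.45209057 -0.00722691]
```

servo_tool([
  [0,0,-0.07,0.02,0],
  [0,0,-0.06,0.04,0],
  [0,0,-0.06,0.05,0],
  [0,0,-0.04,0.03,0],
  [0,0,0,0,0],
])

```text
t: 22.5
ee_pos: [0.53, -0.2009, 0.1873]
ee_rot: [0.8, 0.6, -0.0, -0.0]
force: [-0.1, -5.5, -2.5]
finger_gap: 0.0103
finger_force: 43.7
```

```bash
cat >> h.py <<'E'
def clamp():
    global OFF
    OFF=.010; F=[]
    for i in range(3):
        s,p,m,y=tool(); F.append(s['force'])
    q=intub(p); A,r=ang(p); a=np.radians(153.435)-A; f=np.mean(F,0); fx=np.cos(TY)*f[0]+np.sin(TY)*f[1]
    print('t',round(s['t'],2),'angle',A.round(4),'r',r.round(4),'Ftan',round(-fx*np.sin(a)+f[2]*np.cos(a),2),'Frad',round(fx*np.cos(a)+f[2]*np.sin(a),2),'F',f.round(1),
     'unit tangent y,z per mm',(-np.sin(a)/60).round(4),(-np.cos(a)/60).round(4))
E
python3 -c "
from h import *
clamp()"
```

```text
t 22.5 angle 0.4194 r 0.1129 Ftan 0.53 Frad -2.85 F [-0.1 -5.5 -2.5] unit tangent y,z per mm -0.0129 0.0106
```

servo_tool([
  [0,0,-0.026,0.021,0],
  [0,0,0,0,0],
])

```text
t: 22.75
ee_pos: [0.5283, -0.2003, 0.1861]
ee_rot: [0.8, 0.6, -0.0, -0.0]
force: [-1.8, -4.6, -1.1]
finger_gap: 0.0102
finger_force: 43.5
```

```bash
python3 -c "
from h import *
clamp()"
```

```text
t 22.75 angle 0.401 r 0.1132 Ftan 1.01 Frad -0.53 F [-1.8 -4.6 -1.1] unit tangent y,z per mm -0.0127 0.0108
```

servo_tool([
  [0,0,-0.026,0.022,0],
  [0,0,0,0,0],
])

```text
t: 23.0
ee_pos: [0.527, -0.1999, 0.1849]
ee_rot: [0.8, 0.6, -0.0, -0.0]
force: [-1.2, -5.5, -0.7]
finger_gap: 0.0098
finger_force: 43.5
```

```bash
python3 -c "
from h import *
clamp()"
```

```text
t 23.0 angle 0.3847 r 0.1132 Ftan 0.21 Frad -0.78 F [-1.2 -5.5 -0.7] unit tangent y,z per mm -0.0125 0.011
```

servo_tool([
  [0,0,-0.025,0.022,0],
  [0,0,0,0,0],
])

```text
t: 23.25
ee_pos: [0.5257, -0.1996, 0.1837]
ee_rot: [0.8, 0.6, -0.0, 0.0]
force: [-1.2, -4.1, -0.6]
finger_gap: 0.0099
finger_force: 43.6
```

```bash
python3 -c "
from h import *
clamp()"
```

```text
t 23.25 angle 0.3689 r 0.1132 Ftan 0.39 Frad -0.41 F [-1.2 -4.1 -0.6] unit tangent y,z per mm -0.0123 0.0112
```

servo_tool([
  [0,0,-0.025,0.022,0],
  [0,0,0,0,0],
])

```text
t: 23.5
ee_pos: [0.524, -0.1991, 0.1823]
ee_rot: [0.8, 0.6, -0.0, -0.0]
force: [-4.2, -5.1, 0.5]
finger_gap: 0.0103
finger_force: 43.4
```

```bash
python3 -c "
from h import *
clamp()"
```

```text
t 23.5 angle 0.3491 r 0.1134 Ftan 1.58 Frad 2.17 F [-4.2 -5.1  0.5] unit tangent y,z per mm -0.0121 0.0115
```

servo_tool([
  [0,0,-0.024,0.023,0],
  [0,0,0,0,0],
])

```text
t: 23.75
ee_pos: [0.5226, -0.1987, 0.181]
ee_rot: [0.8, 0.6, -0.0, -0.0]
force: [-3.8, -4.7, 1.0]
finger_gap: 0.0096
finger_force: 43.4
```

```bash
python3 -c "
from h import *
clamp()"
```

```text
t 23.75 angle 0.3318 r 0.1134 Ftan 0.95 Frad 2.35 F [-3.8 -4.7  1. ] unit tangent y,z per mm -0.0119 0.0117
```

servo_tool([
  [0,0,-0.024,0.023,0],
  [0,0,0,0,0],
])

```text
t: 24.0
ee_pos: [0.5214, -0.1984, 0.1797]
ee_rot: [0.8, 0.6, -0.0, 0.0]
force: [-3.6, -5.1, 0.8]
finger_gap: 0.0095
finger_force: 43.5
```

```bash
python3 - <<'E'
from h import *
clamp()
s=snap('scene');cv2.imwrite('pics/s5c.png',cv2.resize(s['frame'][110:235,150:290,::-1],None,fx=4.8,fy=4.8,interpolation=cv2.INTER_CUBIC))
E
```

```text
t 24.0 angle 0.3157 r 0.1134 Ftan 0.86 Frad 2.06 F [-3.6 -5.1  0.8] unit tangent y,z per mm -0.0117 0.0119
```

View pics/s5c.png

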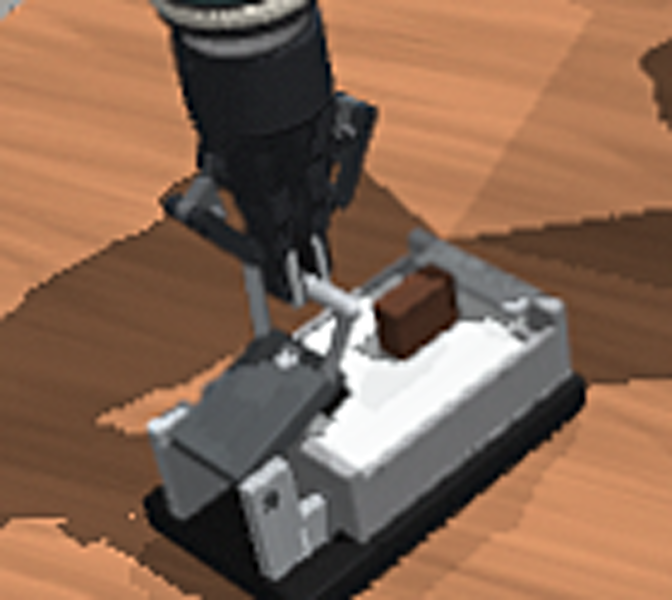

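The clamp is held by its bar (crop about 310,280), and the pad (335,390) is still above the lid. Keep feeling down.

servo_tool([
  [0,0,-0.023,0.024,0],
  [0,0,0,0,0],
])

```text
t: 24.3
ee_pos: [0.52, -0.1979, 0.1781]
ee_rot: [0.8, 0.6, -0.0, -0.0]
force: [-1.8, -5.5, -0.8]
finger_gap: 0.0103
finger_force: 43.5
```

```bash
python3 -c "
from h import *
clamp()"
```

```text
t 24.3 angle 0.2967 r 0.1133 Ftan 0.7 Frad -0.38 F [-1.8 -5.5 -0.8] unit tangent y,z per mm -0.0115 0.0121
```

servo_tool([
  [0,0,-0.023,0.024,0],
  [0,0,0,0,0],
])

```text
t: 24.55
ee_pos: [0.5188, -0.1976, 0.1767]
ee_rot: [0.8, 0.6, -0.0, -0.0]
force: [-1.5, -5.5, -1.3]
finger_gap: 0.0098
finger_force: 43.5
```

```bash
python3 -c "
from h import *
clamp()"
```

```text
t 24.55 angle 0.2796 r 0.1133 Ftan 0.88 Frad -0.98 F [-1.5 -5.5 -1.3] unit tangent y,z per mm -0.0113 0.0123
```

servo_tool([
  [0,0,-0.022,0.025,0],
  [0,0,0,0,0],
])

```text
t: 24.8
ee_pos: [0.5176, -0.1972, 0.1753]
ee_rot: [0.8, 0.6, -0.0, 0.0]
force: [-2.4, -5.7, -0.4]
finger_gap: 0.0099
finger_force: 43.6
```

```bash
python3 -c "
from h import *
clamp()"
```

```text
t 24.8 angle 0.2633 r 0.1133 Ftan 0.75 Frad 0.24 F [-2.4 -5.7 -0.4] unit tangent y,z per mm -0.0111 0.0125
```

servo_tool([
  [0,0,-0.022,0.025,0],
  [0,0,0,0,0],
])

```text
t: 25.05
ee_pos: [0.5164, -0.1969, 0.1736]
ee_rot: [0.8, 0.6, -0.0, 0.0]
force: [-0.3, -5.6, -2.1]
finger_gap: 0.01
finger_force: 43.7
```

```bash
python3 -c "
from h import *
clamp()"
```

```text
t 25.05 angle 0.245 r 0.1131 Ftan 0.79 Frad -2.28 F [-0.3 -5.6 -2.1] unit tangent y,z per mm -0.0108 0.0127
```

servo_tool([
  [0,0,-0.02,0.026,0],
  [0,0,0,0,0],
])

```text
t: 25.3
ee_pos: [0.5151, -0.1965, 0.1721]
ee_rot: [0.8, 0.6, -0.0, -0.0]
force: [-1.5, -6.3, -1.6]
finger_gap: 0.0099
finger_force: 43.8
```

```bash
python3 -c "
from h import *
clamp()"
```

```text
t 25.3 angle 0.227 r 0.1131 Ftan 0.99 Frad -1.29 F [-1.5 -6.3 -1.6] unit tangent y,z per mm -0.0106 0.0128
```

servo_tool([
  [0,0,-0.02,0.026,0],
  [0,0,0,0,0],
])

```text
t: 25.55
ee_pos: [0.514, -0.1962, 0.1707]
ee_rot: [0.8, 0.6, -0.0, 0.0]
force: [-1.9, -5.7, 0.3]
finger_gap: 0.0096
finger_force: 43.9
```

```bash
python3 -c "
from h import *
clamp()"
```

```text
t 25.55 angle 0.2109 r 0.1131 Ftan -0.1 Frad 0.36 F [-1.9 -5.7  0.3] unit tangent y,z per mm -0.0104 0.013
```

Possibly first contact. Take single smaller steps now.

servo_tool([
  [0,0,-0.015,0.02,0],
  [0,0,0,0,0],
])

```text
t: 25.8
ee_pos: [0.5132, -0.196, 0.1696]
ee_rot: [0.8, 0.6, -0.0, 0.0]
force: [-1.7, -5.5, 0.5]
finger_gap: 0.0099
finger_force: 44.0
```

```bash
python3 -c "
from h import *
clamp()"
```

```text
t 25.8 angle 0.1986 r 0.1131 Ftan -0.3 Frad 0.39 F [-1.7 -5.5  0.5] unit tangent y,z per mm -0.0102 0.0131
```

servo_tool([
  [0,0,-0.015,0.02,0],
  [0,0,0,0,0],
])

```text
t: 26.05
ee_pos: [0.5123, -0.1957, 0.1681]
ee_rot: [0.8, 0.6, -0.0, -0.0]
force: [-1.1, -5.3, -3.0]
finger_gap: 0.01
finger_force: 44.1
```

```bash
python3 -c "
from h import *
clamp()"
```

```text
t 26.05 angle 0.1833 r 0.113 Ftan 2.08 Frad -2.16 F [-1.1 -5.3 -3. ] unit tangent y,z per mm -0.01 0.0133
```

servo_tool([
  [0,0,-0.015,0.02,0],
  [0,0,0,0,0],
])

```text
t: 26.3
ee_pos: [0.5115, -0.1955, 0.167]
ee_rot: [0.8, 0.6, -0.0, 0.0]
force: [-0.9, -5.9, -0.9]
finger_gap: 0.0101
finger_force: 44.1
```

```bash
python3 -c "
from h import *
clamp()"
```

```text
t 26.3 angle 0.1707 r 0.113 Ftan 0.3 Frad -1.16 F [-0.9 -5.9 -0.9] unit tangent y,z per mm -0.0099 0.0134
```

servo_tool([
  [0,0,-0.015,0.02,0],
  [0,0,0,0,0],
])

```text
t: 26.55
ee_pos: [0.5107, -0.1952, 0.1658]
ee_rot: [0.8, 0.6, -0.0, 0.0]
force: [-1.5, -6.2, -0.9]
finger_gap: 0.0101
finger_force: 44.2
```

```bash
python3 -c "
from h import *
clamp()"
```

```text
t 26.55 angle 0.1581 r 0.113 Ftan 0.58 Frad -0.75 F [-1.5 -6.2 -0.9] unit tangent y,z per mm -0.0097 0.0135
```

servo_tool([
  [0,0,-0.015,0.02,0],
  [0,0,0,0,0],
])

```text
t: 26.8
ee_pos: [0.5099, -0.195, 0.1647]
ee_rot: [0.8, 0.6, -0.0, 0.0]
force: [-2.6, -6.4, 0.4]
finger_gap: 0.0099
finger_force: 44.2
```

```bash
python3 - <<'E'
from h import *
clamp()
for n in('scene','top'):
    s=snap(n); g=np.stack(np.meshgrid(np.arange(640),np.arange(400)),-1).reshape(-1,2); Q=pts(s,g); v=s['frame'].reshape(-1,3).max(1)
    D=Q[:,:2]-TC;c,t=np.cos(TY),np.sin(TY);L=np.c_[D@[c,t],D@[-t,c],Q[:,2]]
    k=(L[:,0]>.04)&(L[:,0]<.08)&(abs(L[:,1])<.045)&(v<70)&(L[:,2]>.07)&(L[:,2]<.13)
    B=L[k]; print(n,len(B),'dark low pts',B[np.argsort(B[:,2])][:6].round(4).tolist() if len(B) else '')
E
```

```text
t 26.8 angle 0.1462 r 0.113 Ftan 0.13 Frad 0.8 F [-2.6 -6.4  0.4] unit tangent y,z per mm -0.0095 0.0137
scene 70 dark low pts [[0.0646, 0.0163, 0.0768], [0.0652, 0.0218, 0.0804], [0.0619, 0.0226, 0.0821], [0.0638, 0.0208, 0.0826], [0.0676, 0.0171, 0.0833], [0.0608, 0.0221, 0.0848]]
top 5 dark low pts [[0.072, 0.0101, 0.1124], [0.0582, 0.0089, 0.1128], [0.074, 0.0113, 0.1153], [0.0627, 0.011, 0.1163], [0.0596, 0.0107, 0.1192]]
```

servo_tool([
  [0,0,-0.012,0.018,0],
  [0,0,0,0,0],
])

```text
t: 27.15
ee_pos: [0.5088, -0.1946, 0.1635]
ee_rot: [0.8, 0.6, -0.0, -0.0]
force: [-1.6, -4.4, 0.1]
finger_gap: 0.01
finger_force: 43.9
```

```bash
python3 -c "
from h import *
clamp()"
```

```text
t 27.15 angle 0.1313 r 0.1132 Ftan 0.1 Frad 0.32 F [-1.6 -4.4  0.1] unit tangent y,z per mm -0.0093 0.0138
```

servo_tool([
  [0,0,-0.012,0.018,0],
  [0,0,0,0,0],
])

```text
t: 27.4
ee_pos: [0.5082, -0.1944, 0.1624]
ee_rot: [0.8, 0.6, -0.0, -0.0]
force: [-2.4, -5.2, -1.5]
finger_gap: 0.0101
finger_force: 43.9
```

```bash
python3 -c "
from h import *
clamp()"
```

```text
t 27.4 angle 0.12 r 0.1132 Ftan 1.7 Frad -0.07 F [-2.4 -5.2 -1.5] unit tangent y,z per mm -0.0092 0.0139
```

servo_tool([
  [0,0,-0.012,0.019,0],
  [0,0,0,0,0],
])

```text
t: 27.65
ee_pos: [0.5075, -0.1942, 0.1613]
ee_rot: [0.8, 0.6, -0.0, -0.0]
force: [-2.8, -5.1, 0.5]
finger_gap: 0.0099
finger_force: 43.9
```

```bash
python3 -c "
from h import *
clamp()"
```

```text
t 27.65 angle 0.1086 r 0.1132 Ftan 0.27 Frad 1.31 F [-2.8 -5.1  0.5] unit tangent y,z per mm -0.009 0.014
```

servo_tool([
  [0,0,-0.012,0.019,0],
  [0,0,0,0,0],
])

```text
t: 27.9
ee_pos: [0.5069, -0.194, 0.1602]
ee_rot: [0.8, 0.6, -0.0, -0.0]
force: [-2.1, -4.8, 1.5]
finger_gap: 0.0101
finger_force: 44.0
```

```bash
python3 -c "
from h import *
clamp()"
```

```text
t 27.9 angle 0.0976 r 0.1132 Ftan -0.87 Frad 1.37 F [-2.1 -4.8  1.5] unit tangent y,z per mm -0.0089 0.0141
```

servo_tool([
  [0,0,0,0,0],
  [0,0,0,0,0],
])

```text
t: 28.15
ee_pos: [0.5068, -0.194, 0.1603]
ee_rot: [0.8, 0.6, -0.0, -0.0]
force: [-2.7, -5.2, 0.3]
finger_gap: 0.0098
finger_force: 44.0
```

```bash
python3 -c "
from h import *
clamp()"
```

```text
t 28.15 angle 0.0976 r 0.1132 Ftan 0.39 Frad 1.14 F [-2.7 -5.2  0.3] unit tangent y,z per mm -0.0089 0.0141
```

servo_tool([
  [0,0,-0.011,0.017,0],
  [0,0,0,0,0],
])

```text
t: 28.4
ee_pos: [0.5063, -0.1937, 0.1591]
ee_rot: [0.8, 0.6, -0.0, -0.0]
force: [-2.2, -4.5, -2.5]
finger_gap: 0.0101
finger_force: 44.0
```

```bash
python3 -c "
from h import *
clamp()"
```

```text
t 28.4 angle 0.0861 r 0.1131 Ftan 2.52 Frad -0.59 F [-2.2 -4.5 -2.5] unit tangent y,z per mm -0.0087 0.0142
```

servo_tool([
  [0,0,-0.011,0.017,0],
  [0,0,0,0,0],
])

```text
t: 28.65
ee_pos: [0.5058, -0.1935, 0.1582]
ee_rot: [0.8, 0.6, -0.0, -0.0]
force: [-2.2, -3.8, -2.7]
finger_gap: 0.0095
finger_force: 44.1
```

```bash
python3 -c "
from h import *
clamp()"
```

```text
t 28.65 angle 0.0772 r 0.1131 Ftan 2.85 Frad -0.48 F [-2.2 -3.8 -2.7] unit tangent y,z per mm -0.0086 0.0143
```

servo_tool([
  [0,0,-0.011,0.017,0],
  [0,0,0,0,0],
])

```text
t: 28.9
ee_pos: [0.5053, -0.1934, 0.1575]
ee_rot: [0.8, 0.6, 0.0, 0.0]
force: [-3.2, -3.8, 0.5]
finger_gap: 0.01
finger_force: 44.4
```

```bash
python3 -c "
from h import *
clamp()"
```

```text
t 28.9 angle 0.0691 r 0.1131 Ftan 0.57 Frad 2.02 F [-3.2 -3.8  0.5] unit tangent y,z per mm -0.0085 0.0144
```

servo_tool([
  [0,0,-0.009,0.015,0],
  [0,0,0,0,0],
])

```text
t: 29.15
ee_pos: [0.5049, -0.1933, 0.1566]
ee_rot: [0.8, 0.6, 0.0, 0.0]
force: [-2.4, -3.9, 3.5]
finger_gap: 0.0098
finger_force: 44.7
```

```bash
python3 -c "
from h import *
clamp()"
```

```text
t 29.15 angle 0.0608 r 0.1131 Ftan -2.4 Frad 2.82 F [-2.4 -3.9  3.5] unit tangent y,z per mm -0.0083 0.0144
```

servo_tool([
  [0,0,-0.009,0.015,0],
  [0,0,0,0,0],
])

```text
t: 29.4
ee_pos: [0.5045, -0.1932, 0.1559]
ee_rot: [0.8, 0.6, 0.0, 0.0]
force: [-3.5, -3.7, 6.5]
finger_gap: 0.01
finger_force: 44.9
```

```bash
python3 -c "
from h import *
clamp()"
```

```text
t 29.4 angle 0.0529 r 0.1131 Ftan -4.47 Frad 5.21 F [-3.5 -3.7  6.5] unit tangent y,z per mm -0.0082 0.0145
```

Contact is clear: the tangential force falls steadily, as the pad's stiffness predicts. Ease back 0.8 mm so it merely rests, and check.

servo_tool([
  [0,0,0.006,-0.012,0],
  [0,0,0,0,0],
  [0,0,0,0,0],
])

```text
t: 29.78
ee_pos: [0.5048, -0.1933, 0.1564]
ee_rot: [0.8, 0.6, 0.0, 0.0]
force: [-1.4, -3.1, 3.9]
finger_gap: 0.0104
finger_force: 44.8
```

```bash
python3 -c "
from h import *
clamp(); snap('top'); clamp(); snap('top'); clamp()"
```

```text
t 29.77 angle 0.0584 r 0.1131 Ftan -3.13 Frad 2.39 F [-1.4 -3.1  3.9] unit tangent y,z per mm -0.0083 0.0144
t 29.82 angle 0.0581 r 0.1131 Ftan -3.58 Frad 2.91 F [-1.8 -3.7  4.6] unit tangent y,z per mm -0.0083 0.0144
t 29.88 angle 0.0581 r 0.1131 Ftan -3.43 Frad 3.39 F [-2.5 -4.1  4.7] unit tangent y,z per mm -0.0083 0.0144
```

servo_tool([
  [0.3,0,0,0,0],
  [0.3,0,0,0,0],
  [0.3,0,0,0,0],
  [0.3,0,0,0,0],
  [0.3,0,0,-0.1,0],
  [0.3,0,0,-0.3,0],
  [0.3,0,0,-0.6,0],
  [0.3,0,0,-0.8,0],
  [0.3,0,0,-0.8,0],
  [0.3,0,0,0,0],
  [0.3,0,0,0,0],
])

```text
t: 31.25
ee_pos: [0.5046, -0.1932, 0.3121]
ee_rot: [0.8, 0.6, -0.0, -0.0]
force: [-0.3, -0.4, -0.5]
finger_gap: 0.0256
finger_force: 0.0
```

```bash
python3 - <<'E'
from h import *
go(tub(0,0,.3))
for n in('scene','top'):
    s=snap(n); g=np.stack(np.meshgrid(np.arange(640),np.arange(400)),-1).reshape(-1,2); Q=pts(s,g)
    D=Q[:,:2]-TC;c,t=np.cos(TY),np.sin(TY);L=np.c_[D@[c,t],D@[-t,c],Q[:,2]]
    k=(abs(L[:,0]+.0)<.07)&(abs(L[:,1])<.05)&(abs(L[:,2]-.076)<.006); X=L[k]
    co=np.linalg.lstsq(np.c_[X[:,:2],np.ones(len(X))],X[:,2],rcond=None)[0];print(n,len(X),'lid slope deg',np.degrees(co[:2]).round(2),'z',co[2].round(4))
    k=(abs(L[:,0]-.034)<.016)&(abs(L[:,1])<.04)&(L[:,2]>.12)&(L[:,2]<.17);print('bar',np.median(L[k],0).round(4),L[k,2].max().round(4))
    if n=='scene': cv2.imwrite('pics/s6c.png',cv2.resize(s['frame'][110:250,140:300,::-1],None,fx=4.2,fy=4.2,interpolation=cv2.INTER_CUBIC))
E
```

```text
t 31.25 pos [ 0.5046 -0.1932  0.3121] yaw 1.2862 F [-0.3 -0.4 -0.5] gap 0.0256 ff 0.0
shift/.06 [-0.005 -0.562  0.202] turn/.12 None
scene 622 lid slope deg [-0.03 -0.34] z 0.0766
bar [ 0.0387 -0.0008  0.1484] 0.1573
top 866 lid slope deg [-0.12  0.33] z 0.0759
bar [0.0334 0.0125 0.1513] 0.158
```

View pics/s6c.png

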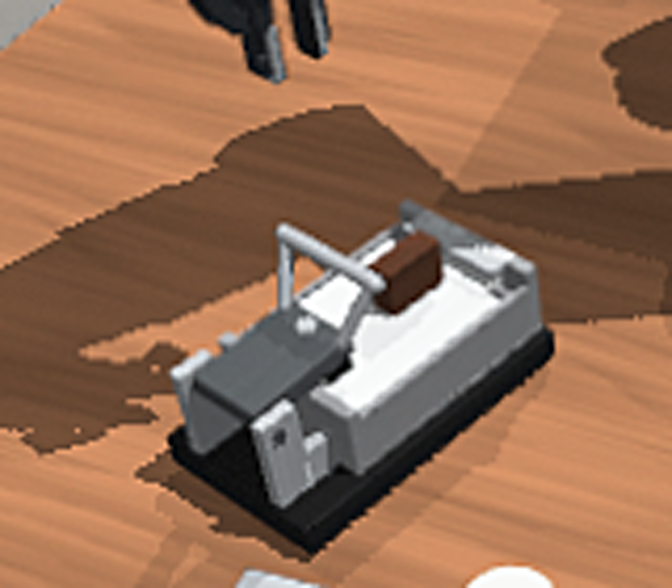

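The clamp rests on the lid (bar at crop about 330,260), the lid is flat with its tongue under the keeper, and the gripper is clear above.

```bash
python3 -c "
from rig import order
print(order.job_done())"
```

```text
the job is handed in; nothing more can be done
None
```

The lid is on flat inside its raised edges, with the tongue hooked under the keeper. The clamp was lowered in hand until its pad rested on the lid, then released. I handed the job in at about 31 s of the 69 s allowed and got no verdict back.

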